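Put the saw bench's hand kit back into its foam inserts

TASK

Put the blade tube (white with a yellow label), the red and white marker pen and the two black spring clamps back into their foam inserts: each tool lies flat on the yellow floor of the one cut-out that is shaped to its size and outline, the clamps with their jaws in the narrow end. Let go of each, and leave all four lying still.

Things in the scene. Friction and masses are not known exactly. Their poses are not given: they have to be found in the camera images.
- blade_tube_mid (a point): Blade tube: white plastic tube with a yellow label and a red cap, 150 mm long, 18 mm in diameter (cap 20 mm), lying on the bench. The point is at the middle of its length on its axis, 9.5 mm above what it lies on. Its y axis runs along the tube, the cap at -y; x and z may point anywhere about it, as it can roll. Pinch it across its middle.
- red_marker_mid (a point): Marker: white felt pen with a red cap, 135 mm long, 17 mm thick, shorter and thinner than the blade tube and without a yellow label. The point is at its middle, 8 mm above what it lies on. Its y axis runs along the pen. Pinch it across its middle.
- large_clamp_mid (a point): Large spring clamp, black with orange jaw tips, flat, 127 mm long (y), 67 mm over the spread handle ends, 18 mm thick. Point: middle of its outline, half-way up (9 mm above what it lies on); z up. The jaws are shut and point to -y (tips at y = -64 mm), the handles spread to +y. The jaws are 23 to 26 mm wide (x) from y = -6 to -35 mm; pinch them across x at y = -22 mm.
- small_clamp_mid (a point): Small spring clamp, all black, flat, 102 mm long (y), 54 mm over the spread handle ends, 14 mm thick. Point: middle of its outline, half-way up (7 mm above what it lies on); z up. The jaws are shut and point to -y (tips at y = -51 mm), the handles spread to +y. The jaws are 18 to 21 mm wide (x) from y = -6 to -30 mm; pinch them across x at y = -18 mm.
- tube_insert: Dark grey foam insert 96 x 175 x 20 mm, fixed; origin under its centre, y along its length. 10 mm deep cut-out with yellow floor (z = 10 mm), centred: a straight trough 164 x 34 mm for the blade tube, either way round. A finger cut-out as deep, 76 mm across, 44 mm long, crosses it at y = 0.
- marker_insert: Dark grey foam insert 96 x 175 x 20 mm, fixed; origin under its centre, y along its length. 10 mm deep cut-out with yellow floor (z = 10 mm), centred: a straight trough 145 x 26 mm for the marker, either way round; too short for the blade tube. A finger cut-out as deep, 76 mm across, 44 mm long, crosses it at y = 0.
- large_clamp_insert: Dark grey foam insert 96 x 175 x 20 mm, fixed; origin under its centre, y along its length. 10 mm deep cut-out with yellow floor (z = 10 mm), centred: the large clamp's outline with 5 mm to spare, 140 mm long; 38 mm wide jaw end at -y, 80 mm wide handle end at +y (tool's y = insert's y). A finger cut-out as deep, 76 mm across, 44 mm long, crosses it at y = -22 mm.
- small_clamp_insert: Dark grey foam insert 96 x 175 x 20 mm, fixed; origin under its centre, y along its length. 10 mm deep cut-out with yellow floor (z = 10 mm), centred: the small clamp's outline with 5 mm to spare, 114 mm long; 32 mm wide jaw end at -y, 65 mm wide handle end at +y (tool's y = insert's y). A finger cut-out as deep, 76 mm across, 44 mm long, crosses it at y = -18 mm.

How it is judged:
At the end, for the whole second after the job is handed in: Each of the four tools lies in its own insert: its middle within 14 mm of the cut-out's centre seen from above and within 4 mm of the height it has when lying on the yellow floor, its length within 0.2 rad of the insert's length, and still (under 20 mm/s) (horizontal distance between blade_tube_mid and tube_insert below 0.014 m and z of blade_tube_mid in the frame of tube_insert between 0.0155 and 0.0235 m and angle between the y axis of blade_tube_mid and the y axis of tube_insert, either way round below 0.2 rad and linear speed of each of blade_tube, red_marker, large_clamp, small_clamp below 0.02 m/s and horizontal distance between red_marker_mid and marker_insert below 0.014 m and z of red_marker_mid in the frame of marker_insert between 0.014 and 0.022 m and angle between the y axis of red_marker_mid and the y axis of marker_insert, either way round below 0.2 rad and horizontal distance between large_clamp_mid and large_clamp_insert below 0.014 m and z of large_clamp_mid in the frame of large_clamp_insert between 0.015 and 0.023 m and angle between the y axis of large_clamp_mid and the y axis of large_clamp_insert, either way round below 0.2 rad and horizontal distance between small_clamp_mid and small_clamp_insert below 0.014 m and z of small_clamp_mid in the frame of small_clamp_insert between 0.013 and 0.021 m and angle between the y axis of small_clamp_mid and the y axis of small_clamp_insert, either way round below 0.2 rad); the robot touches nothing.
It also fails if it takes over 112 s, if anything falls off the work surface, if the arm or the gripper's body presses on something with over 40 N, if the wrist force passes 120 N, or if a joint passes its speed limit or range.

ROBOT

A 6-joint arm with a two-finger parallel gripper is mounted at the origin on the work surface; the furniture and walls round the work are solid. World frame = base frame: x ahead of the robot, y to its left, z up, the work surface at z = 0. Lengths are in m, angles in rad, forces in N, time in s.
With the tool pointing down it reaches from about 0.225 to 0.875 m from the base axis. Payload 3.4 kg.
Tool frame: the origin (TCP) lies midway between the tips of the shut fingers; the grasp point (between the pads) lies 19 mm behind it (arm.grasp_offset is the distance from the TCP to the grasp point, in m); z points along the fingers, y is the line along which they close (so a half turn about z gives the same grasp; the last joint's range is limited). The gripper opens to 85 mm and grips with 20 to 120 N. Pads are 22 mm wide; open, the fingers measure 114 mm over their backs; the gripper's body (76 mm by 85 mm) begins 54 mm behind the grasp point. The pads swing forward as they close: fully open they stand 13 mm farther back than shut.
Start: joints at [1.194, 0.276, 1.505, -0, 1.361, -0.121], TCP at [0.146, 0.556, 0.231] pointing down, gripper open.
Joint ranges: [-2.89, 2.89], [-0.75, 2.08], [0.22, 2.7], [-1.18, 4.32], [0.11, 2.71], [-2.7, 2.7]. Speed limits (rad/s): [2.57, 2.57, 3.14, 3.14, 3.14, 3.14].

INTERFACE

Orientations are given as a unit quaternion [w, x, y, z].
In Python, from workcell import readout, viewer, finish_job, arm gives the robot as it stands.
- The arm moves only by the tool step_arm, never from a script. Its argument "rows" is a list that holds one entry, the list of rows, each a list of 4 numbers: the shift along the tool's x, y, z in mm, then the turn about the tool's z in degrees. A call has 1 to 12 rows; each row is the pose to reach, as a shift and turn from the pose commanded when the call began, along the tool's axes at that moment; what a row does not reach only later rows make up. A row lasts 1/8 s, in which the tool goes at most 62.5 mm and 10.7 degrees, less where a joint would pass 70% of its speed; a pose out of reach is approached as far as the arm can. A call with a gripper value outside its range is refused whole. "claw" is the finger opening in mm, from 0 to 85.4, set as the call begins (left out, the last holds). The fingers move at their own pace and stop on an object; the grip force is fixed at half the most. Time passes only in rows, so rows that repeat a pose let the fingers close. It gives the time, the measured TCP pose, the force, the opening and the grip force at its end, in the units of the state.
- readout.observe(): the state, without advancing time (a new reading comes with each control period).
- viewer.read_camera(name): name is "scene" or "top" or "wrist"; returns a dict with "pixels" (384x512x3 uint8, blue, green, red), "z_map" (384x512 float32, m along the optical axis (not along the pixel's ray), 0 where there is no reading), "mtx" (3x3 intrinsics, pixels), "k1" (the pictures are not rectified: a ray, as slopes to the right and down, at radius r is drawn at 1 + k1 r^2 times it, then the intrinsics apply), "rvec" (rotation vector, rad) and "tvec" (3), from world to camera coordinates, as OpenCV has them; the wrist camera has in their place "tool_from_camera" (4x4, takes a point from camera to tool coordinates, whose origin is the TCP and whose axes are the flange's). Camera axes: x right, y down, z forward; pixel columns grow to the right and rows downward; lengths in m; the calibration is good to about 2 mm. A picture is of the moment at which its call begins: read the wrist's pose just before it.
- finish_job(): hands the job in; it is judged then, once.
The state is a dict: "clock": time; "joint_pos": joint angles; "dq": joint speeds; "joint_efforts": joint torques, N m; "position": TCP position; "tool_rot": TCP orientation; "force": force on the tool from outside, world axes, zero at the start; "ft_torque": the same for the moment, N m; "grip_width": finger opening in m; "grasp_force": force on a finger pad.
Only numpy, scipy, OpenCV 4.12 (cv2) and the standard library are available. Lean on these libraries where they do the work, as an engineer would, in place of code of your own. Each camera call takes 0.05 s, during which the arm holds its last target. There are 200 camera calls.

## Working session

There is one attempt and no reset: what is moved stays moved. The work goes in short steps, Python scripts to look and compute and a tool call to move; the robot and the scene stay as the last step left them, time stands still between calls to the robot, and variables do not carry over. Pictures are saved under pics/ and viewed, at most 14 in all, crops included, and the job is handed in when it is done.

Besides the shell and the picture viewer there is one more tool, called after "Call:" by a JSON object that holds its "name" and its "arguments", one argument or row to a line. step_arm: Moves the arm, as the interface text tells. Its arguments: {"type":"object","properties":{"rows":{"type":"array","items":{"type":"array","items":{"type":"array","items":{"type":"number"}}}},"claw":{"type":"number"}},"required":["rows"]}

```bash
ls; mkdir -p pics; cat > h.py <<'E'
import numpy as np, cv2
from workcell import readout, viewer, finish_job, arm
from scipy.spatial.transform import Rotation as R
def toolT():
    s=readout.observe(); q=s["tool_rot"]; T=np.eye(4)
    T[:3,:3]=R.from_quat([q[1],q[2],q[3],q[0]]).as_matrix(); T[:3,3]=s["position"]; return T
def look(name):
    T=toolT(); c=viewer.read_camera(name)
    if name=="wrist": W=T@np.array(c["tool_from_camera"])
    else:
        M=np.eye(4); M[:3,:3]=cv2.Rodrigues(np.array(c["rvec"],float))[0]; M[:3,3]=np.ravel(c["tvec"]); W=np.linalg.inv(M)
    h,w=c["z_map"].shape; u,v=np.meshgrid(np.arange(w),np.arange(h))
    n=cv2.undistortPoints(np.stack([u,v],-1).reshape(-1,1,2).astype(float),np.array(c["mtx"]),np.array([c["k1"],0,0,0,0.])).reshape(h,w,2)
    z=c["z_map"]; P=np.dstack([n[...,0]*z,n[...,1]*z,z])@W[:3,:3].T+W[:3,3]
    P[z==0]=np.nan
    return c["pixels"],P,W
E
python3 - <<'E'
from h import *
s=readout.observe(); print(s["clock"],s["position"],s["tool_rot"],s["grip_width"])
for n in("top","scene"):
    im,P,W=look(n); cv2.imwrite(f"pics/{n}0.png",im); np.save(n+"0.npy",P); print(W[:3,3])
E
```

```text
pics
0.0 [0.14529106 0.55578557 0.23044314] [-2.21570764e-04  1.27551600e-01  9.91831514e-01 -8.87860234e-04] 0.08540392644760676
[0.30452504 0.08461146 0.87626621]
[-0.20255223 -0.46446085  0.64701799]
```

View pics/top0.png

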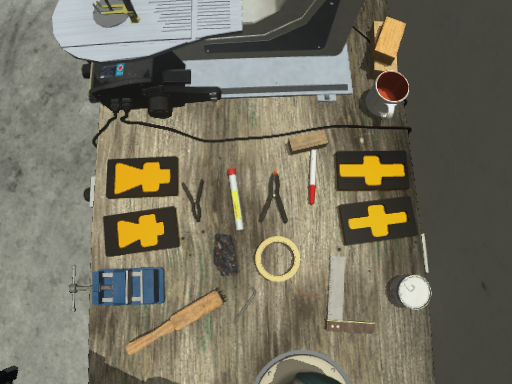

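View pics/scene0.png

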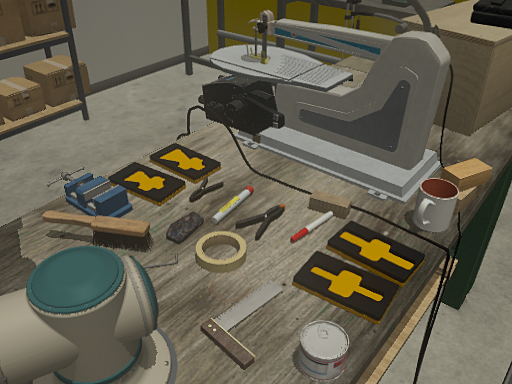

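The top view shows the large and small clamp inserts on the left, at (143,177) and (141,231). The tube and marker inserts are on the right, at (372,170) and (378,220). The tools lie between them: small clamp (193,200), tube (235,200), large clamp (273,195) and marker (313,175), with a wooden block at the marker's top end (308,142).

```bash
cat > m.py <<'E'
from h import *
P=np.load("top0.npy"); im=cv2.imread("pics/top0.png"); hsv=cv2.cvtColor(im,cv2.COLOR_BGR2HSV)
def box(b):
    m=np.zeros(im.shape[:2],bool); m[b[1]:b[3],b[0]:b[2]]=1; return m
def rect(m,name):
    p=P[m&np.isfinite(P[...,2])]
    (c,s,a)=cv2.minAreaRect((p[:,:2]*1000).astype(np.float32)); w,h=s
    if w>h:a+=90; w,h=h,w
    # a+90? direction of long side
    print(name,"c",np.round(c,1),"short,long",np.round((w,h),1),"long dir deg",round((a+90)%180,1),"z med/10/90",np.round(np.percentile(p[:,2]*1000,[50,10,90]),1),len(p))
yel=(hsv[...,0]>15)&(hsv[...,0]<35)&(hsv[...,1]>150)&(hsv[...,2]>120)
z=P[...,2]
for n,b in dict(large=(100,150,185,203),small=(98,204,185,258),tube=(330,148,412,193),marker=(335,194,420,246)).items():
    rect(box(b)&yel,n+"_cut"); rect(box(b)&(z>0.014),n+"_ins")
for n,b in dict(sc=(180,175,210,225),tube=(222,160,248,235),lc=(255,165,290,226),mk=(305,152,320,206)).items():
    rect(box(b)&(z>0.007),n)
print("blk");rect(box((280,125,335,151))&(z>.007),"block")
E
python3 m.py
```

```text
large_cut c [528.7 363.6] short,long [ 78.6 136.6] long dir deg 90.7 z med/10/90 [10.5  8.6 13. ] 1319
large_ins c [528.4 354.4] short,long [ 95.7 192.7] long dir deg 90.4 z med/10/90 [20.3 18.  22.2] 1468
small_cut c [396.8 362.2] short,long [ 75.2 114.4] long dir deg 95.5 z med/10/90 [10.3  8.4 12.5] 1117
small_ins c [396.3 362. ] short,long [ 97.8 177.2] long dir deg 96.6 z med/10/90 [20.4 18.2 22.3] 1902
tube_cut c [ 523.1 -198.8] short,long [ 76.6 165.1] long dir deg 89.8 z med/10/90 [10.3  8.4 12.6] 1100
tube_ins c [ 524.  -199.3] short,long [ 95.  175.5] long dir deg 88.2 z med/10/90 [20.1 17.8 22. ] 1610
marker_cut c [ 401.6 -201.2] short,long [ 80.  134.8] long dir deg 119.4 z med/10/90 [10.3  8.3 12.3] 959
marker_ins c [ 401.3 -200.3] short,long [ 97.8 177.8] long dir deg 94.5 z med/10/90 [20.2 18.1 22.1] 1996
sc c [466.7 230.7] short,long [ 49.5 100.2] long dir deg 10.5 z med/10/90 [13.7 10.9 15.6] 280
tube c [460.6 137.1] short,long [ 48.3 159.7] long dir deg 174.4 z med/10/90 [17.6 13.1 20.2] 479
lc c [469.9  43.5] short,long [ 65.8 124.9] long dir deg 175.3 z med/10/90 [16.9 14.7 18.9] 441
mk c [511.7 -51.1] short,long [ 15.2 127.2] long dir deg 176.1 z med/10/90 [14.3 11.1 16.9] 313
blk
block c [608.4 -52.2] short,long [ 60.3 139.1] long dir deg 97.9 z med/10/90 [34.5  9.1 36.9] 688
```

```bash
cat >> h.py <<'E'
def th():
    T=toolT(); return np.degrees(np.arctan2(T[1,1],T[0,1]))
def plan(x,y,z,a=None):
    "x,y,z mm world TCP; a: world angle of tool y in deg"
    T=toolT(); d=T[:3,:3].T@(np.array([x,y,z])-T[:3,3]*1000)
    t=0 if a is None else (th()-a+180)%360-180
    print("shift",np.round(d,1),"turn",round(t,1),"th",round(th(),1),"q6",np.round(np.degrees(readout.observe()["joint_pos"][5]),0))
E
python3 -c "
from h import *
plan(449,227,200,-79.5)"
```

```text
shift [-377.  -241.3   30.8] turn 154.8 th 75.3 q6 -7.0
```

Call:
{"name": "step_arm", "arguments": {
  "rows": [
    [[-377,-241,31,155],[-377,-241,31,155],[-377,-241,31,155],[-377,-241,31,155],[-377,-241,31,155],[-377,-241,31,155],[-377,-241,31,155],[-377,-241,31,155],[-377,-241,31,155],[-377,-241,31,155],[-377,-241,31,155],[-377,-241,31,155]]
  ],
  "claw": 50
}}

```text
clock: 1.6
position: [0.449, 0.2276, 0.1999]
tool_rot: [-0.0, 0.951, 0.31, -0.001]
force: [0.1, 0.3, 1.0]
grip_width: 0.05
grasp_force: 0.0
```

```bash
python3 -c "
from h import *
plan(449,227,200,-79.5)"
```

```text
shift [-0.3  0.5 -0.1] turn 25.6 th -53.9 q6 73.0
```

Call:
{"name": "step_arm", "arguments": {
  "rows": [
    [[0,0,0,26],[0,0,0,26],[0,0,0,26],[0,0,0,26]]
  ]
}}

```text
clock: 2.1
position: [0.4489, 0.2277, 0.1999]
tool_rot: [0.0, 0.996, 0.091, -0.0]
force: [0.9, 0.4, -0.4]
grip_width: 0.0499
grasp_force: 0.0
```

```bash
python3 - <<'E'
from h import *
im,P,W=look("wrist"); cv2.imwrite("pics/w1.png",im); np.save("w1.npy",P); print(W[:3,3],P[192,256],th())
im2,P2,W2=look("top"); cv2.imwrite("pics/t1.png",im2)
E
```

```text
[0.52930277 0.24327872 0.34288241] [0.41718042 0.22924375 0.01495852] -79.49143098535357
```

View pics/w1.png

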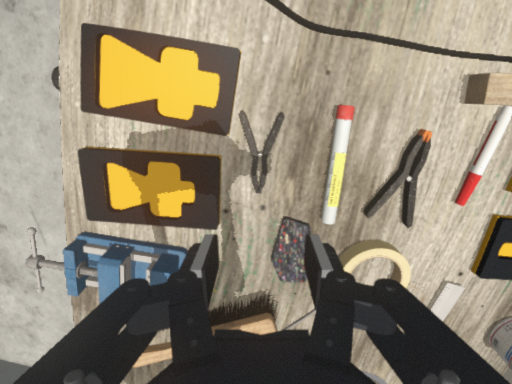

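The wrist view shows the small clamp (handles at (245,113)/(280,115), jaw tip (259,190)), the tube (345,108)-(330,222), the large clamp (tips (427,133)) and the marker (505,110)-(462,202), plus both clamp inserts.

```bash
cat > m2.py <<'E'
from h import *
P=np.load("w1.npy"); im=cv2.imread("pics/w1.png"); hsv=cv2.cvtColor(im,cv2.COLOR_BGR2HSV)
P2=np.load("top0.npy"); im2=cv2.imread("pics/top0.png")
def rect(P,im,b,name,zlo=.006,zhi=.03,col=None):
    m=np.zeros(im.shape[:2],bool); m[b[1]:b[3],b[0]:b[2]]=1
    m&=(P[...,2]>zlo)&(P[...,2]<zhi)
    if col is not None: m&=col
    n,l,s,_=cv2.connectedComponentsWithStats(m.astype(np.uint8)); m=l==1+np.argmax(s[1:,4])
    p=P[m][:,:2]*1000
    c,(w,h),a=cv2.minAreaRect(p.astype(np.float32))
    if w>h:a+=90; w,h=h,w
    a=np.radians(a+90); u=np.array([np.cos(a),np.sin(a)])
    q=(p-c)@u; half=(p[q>h/4]-c)@[-u[1],u[0]]; h2=(p[q<-h/4]-c)@[-u[1],u[0]]
    vx=np.linalg.svd(p-p.mean(0),full_matrices=False)[2][0]
    print(name,"c",np.round(c,1),"w,l",np.round((w,h),1),"dir",round(np.degrees(a)%180,1),"pca",round(np.degrees(np.arctan2(vx[1],vx[0]))%180,1),"spread +u,-u",np.round((np.ptp(half),np.ptp(h2)),0),"zmed",round(np.median(P[m][:,2])*1000,1))
Y=lambda im:(lambda h:(h[...,0]>15)&(h[...,0]<35)&(h[...,1]>150)&(h[...,2]>100))(cv2.cvtColor(im,cv2.COLOR_BGR2HSV))
rect(P,im,(235,105,290,196),"sc w"); rect(P,im,(318,98,362,230),"tube w"); rect(P,im,(360,125,436,230),"lc w"); rect(P,im,(450,104,512,210),"mk w")
rect(P,im,(75,20,245,136),"Lins w",.015); rect(P,im,(75,140,225,232),"Sins w",.015)
rect(P,im,(75,20,245,136),"Lcut w",.005,.016,Y(im)); rect(P,im,(75,140,225,232),"Scut w",.005,.016,Y(im))
rect(P2,im2,(180,175,210,225),"sc t"); rect(P2,im2,(222,163,248,235),"tube t"); rect(P2,im2,(255,165,290,226),"lc t"); rect(P2,im2,(305,154,320,206),"mk t")
E
python3 m2.py
```

```text
sc w c [465.8 233.2] w,l [ 53.1 101.2] dir 7.8 pca 7.9 spread +u,-u [18. 53.] zmed 13.5
tube w c [466.8 136. ] w,l [ 19.9 149.8] dir 6.7 pca 6.3 spread +u,-u [18. 20.] zmed 17.8
lc w c [469.6  44.8] w,l [ 65.5 126.1] dir 176.3 pca 174.8 spread +u,-u [66. 23.] zmed 16.3
mk w c [514.9 -50.3] w,l [ 16.  134.8] dir 173.8 pca 174.1 spread +u,-u [14. 16.] zmed 13.9
Lins w c [528.4 363.1] w,l [ 97. 177.] dir 90.4 pca 90.5 spread +u,-u [97. 96.] zmed 20.4
Sins w c [396.4 362.8] w,l [ 97.5 176.6] dir 96.3 pca 96.2 spread +u,-u [96. 97.] zmed 20.5
Lcut w c [529.4 363.4] w,l [ 80.  139.7] dir 91.1 pca 90.0 spread +u,-u [80. 76.] zmed 10.4
Scut w c [394.8 363.7] w,l [ 74.5 113.6] dir 96.4 pca 96.5 spread +u,-u [63. 74.] zmed 10.6
sc t c [466.7 230.7] w,l [ 49.5 100.2] dir 10.5 pca 4.5 spread +u,-u [19. 49.] zmed 13.6
tube t c [467.8 136.8] w,l [ 19.8 150.8] dir 6.1 pca 6.5 spread +u,-u [18. 20.] zmed 17.6
lc t c [469.9  43.5] w,l [ 65.8 124.9] dir 175.3 pca 176.0 spread +u,-u [66. 24.] zmed 16.8
mk t c [509.5 -51. ] w,l [ 15.2 122.8] dir 176.1 pca 174.1 spread +u,-u [13. 13.] zmed 14.3
```

```bash
python3 -c "
from h import *
plan(448,230.6,3,-82.2)"
```

```text
shift [ -0.4  -3.  197.1] turn 2.7 th -79.5 q6 98.0
```

Call:
{"name": "step_arm", "arguments": {
  "rows": [
    [[0,-3,60,3],[0,-3,120,3],[0,-3,160,3],[0,-3,180,3],[0,-3,190,3],[0,-3,197,3],[0,-3,197,3]]
  ],
  "claw": 42
}}

```text
clock: 3.08
position: [0.449, 0.2309, 0.0035]
tool_rot: [-0.0, 0.998, 0.065, 0.0]
force: [0.0, -0.1, 0.4]
grip_width: 0.042
grasp_force: 0.0
```

Call:
{"name": "step_arm", "arguments": {
  "rows": [
    [[0,0,0,0],[0,0,0,0],[0,0,0,0],[0,0,0,0],[0,0,0,0],[0,0,0,0]]
  ],
  "claw": 10
}}

```text
clock: 3.82
position: [0.4493, 0.2309, 0.0039]
tool_rot: [-0.0, 0.998, 0.065, 0.001]
force: [-0.7, 0.1, 5.8]
grip_width: 0.0179
grasp_force: 58.9
```

Call:
{"name": "step_arm", "arguments": {
  "rows": [
    [[0,0,-20,0],[0,0,-50,0],[0,0,-80,0],[0,0,-80,0]]
  ]
}}

```text
clock: 4.32
position: [0.4502, 0.2314, 0.085]
tool_rot: [-0.001, 0.998, 0.065, 0.002]
force: [-0.2, 0.7, -1.1]
grip_width: 0.0178
grasp_force: 59.0
```

```bash
python3 -c "
from h import *
plan(397.8,346.2,84,6.3)"
```

```text
shift [ -37.1 -120.6    1. ] turn -88.9 th -82.6 q6 102.0
```

Call:
{"name": "step_arm", "arguments": {
  "rows": [
    [[-20,-60,0,-20],[-37,-121,0,-89],[-37,-121,0,-89],[-37,-121,0,-89],[-37,-121,0,-89],[-37,-121,0,-89],[-37,-121,0,-89],[-37,-121,0,-89],[-37,-121,0,-89],[-37,-121,0,-89],[-37,-121,0,-89]]
  ]
}}

```text
clock: 5.7
position: [0.3959, 0.3456, 0.0825]
tool_rot: [-0.0, 0.667, 0.745, -0.001]
force: [-0.9, 0.3, -0.3]
grip_width: 0.0178
grasp_force: 59.1
```

```bash
python3 - <<'E'
from h import *
plan(397.8,346.2,14,6.3)
im,P,W=look("wrist"); cv2.imwrite("pics/w2.png",im); np.save("w2.npy",P)
E
```

```text
shift [ 0.4  2.1 68.5] turn 0.1 th 6.4 q6 27.0
```

View pics/w2.png

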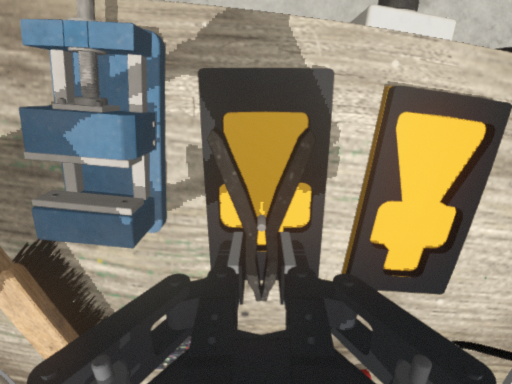

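The clamp is held level and aligned over its insert (260,200).

Call:
{"name": "step_arm", "arguments": {
  "rows": [
    [[0,2,30,0],[0,2,50,0],[0,2,60,0],[0,2,65,0],[0,2,68,0],[0,2,68,0]]
  ]
}}

```text
clock: 6.5
position: [0.3986, 0.3464, 0.0157]
tool_rot: [0.0, 0.666, 0.746, 0.0]
force: [0.5, -0.5, 0.1]
grip_width: 0.0177
grasp_force: 59.1
```

Call:
{"name": "step_arm", "arguments": {
  "rows": [
    [[0,0,2,0],[0,0,2,0],[0,0,2,0]]
  ]
}}

```text
clock: 6.88
position: [0.3989, 0.3464, 0.014]
tool_rot: [0.0, 0.666, 0.746, 0.001]
force: [0.2, -0.6, 5.2]
grip_width: 0.0176
grasp_force: 59.7
```

Call:
{"name": "step_arm", "arguments": {
  "rows": [
    [[0,0,0,0],[0,0,0,0],[0,0,0,0]]
  ],
  "claw": 34
}}

```text
clock: 7.25
position: [0.3981, 0.3461, 0.013]
tool_rot: [-0.0, 0.666, 0.746, -0.0]
force: [1.0, -0.3, 0.5]
grip_width: 0.0343
grasp_force: 0.0
```

Call:
{"name": "step_arm", "arguments": {
  "rows": [
    [[0,0,-20,0],[0,0,-60,0],[0,0,-100,0],[0,0,-160,0],[0,0,-160,0]]
  ]
}}

```text
clock: 7.88
position: [0.4012, 0.3481, 0.1781]
tool_rot: [0.001, 0.666, 0.746, 0.005]
force: [-0.0, -0.8, -1.0]
grip_width: 0.0338
grasp_force: 0.0
```

```bash
python3 - <<'E'
from h import *
im,P,W=look("top"); cv2.imwrite("pics/t2.png",im); np.save("t2.npy",P)
im,P,W=look("wrist"); cv2.imwrite("pics/w3.png",im); np.save("w3.npy",P)
d=-97*0
plan(469.6+20,44.8-1.5,150,-94.5)
plan(469.6+20,44.8-1.5,150,85.5)
E
```

```text
shift [-311.1   56.8   23.4] turn 100.9 th 6.4 q6 27.0
shift [-311.1   56.8   23.4] turn -79.1 th 6.4 q6 27.0
```

View pics/w3.png

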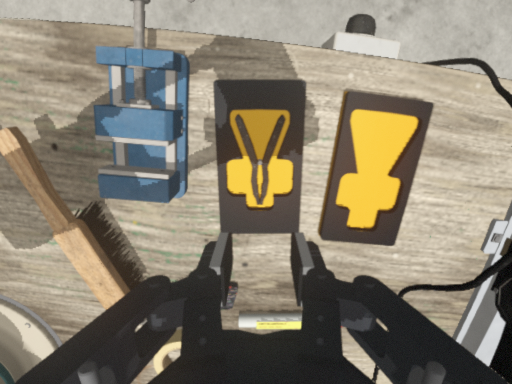

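The small clamp lies in its cut-out (260,155), outline aligned. The large clamp is next.

```bash
python3 - <<'E'
from h import *
plan(491.7,42.6,120,85.5)
E
```

```text
shift [-312.1   58.8   53.4] turn -79.1 th 6.4 q6 27.0
```

Call:
{"name": "step_arm", "arguments": {
  "rows": [
    [[-312,59,53,-79],[-312,59,53,-79],[-312,59,53,-79],[-312,59,53,-79],[-312,59,53,-79],[-312,59,53,-79],[-312,59,53,-79],[-312,59,53,-79],[-312,59,53,-79],[-312,59,53,-79]]
  ],
  "claw": 46
}}

```text
clock: 9.22
position: [0.4911, 0.0429, 0.1192]
tool_rot: [-0.001, 0.041, 0.999, 0.0]
force: [-0.3, 0.2, 0.3]
grip_width: 0.0463
grasp_force: 0.0
```

```bash
python3 - <<'E'
from h import *
plan(491.7,42.6,4,85.5)
im,P,W=look("wrist"); cv2.imwrite("pics/w4.png",im); np.save("w4.npy",P)
E
```

```text
shift [ -0.9  -0.2 115.2] turn -0.2 th 85.3 q6 -88.0
```

View pics/w4.png

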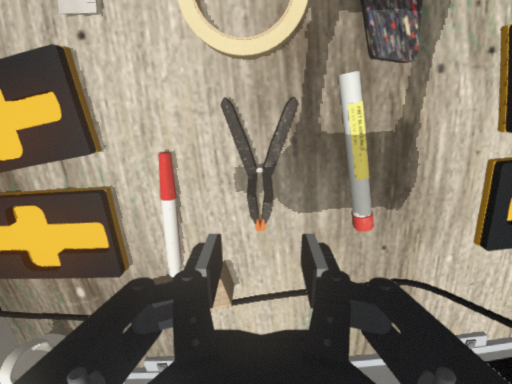

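The large clamp is centred between the fingers (tips (260,225)); descend and grip.

Call:
{"name": "step_arm", "arguments": {
  "rows": [
    [[-1,0,50,0],[-1,0,85,0],[-1,0,102,0],[-1,0,110,0],[-1,0,115,0],[-1,0,115,0]]
  ]
}}

```text
clock: 10.02
position: [0.4933, 0.0427, 0.0056]
tool_rot: [0.0, 0.04, 0.999, 0.0]
force: [0.1, -0.6, 0.0]
grip_width: 0.0461
grasp_force: 0.0
```

Call:
{"name": "step_arm", "arguments": {
  "rows": [
    [[0,0,0,0],[0,0,0,0],[0,0,0,0],[0,0,0,0],[0,0,0,0]]
  ],
  "claw": 14
}}

```text
clock: 10.65
position: [0.4936, 0.0425, 0.0058]
tool_rot: [0.001, 0.04, 0.999, -0.0]
force: [0.9, -1.3, 5.0]
grip_width: 0.0234
grasp_force: 59.0
```

Call:
{"name": "step_arm", "arguments": {
  "rows": [
    [[0,0,-20,0],[0,0,-50,0],[0,0,-80,0],[0,0,-80,0]]
  ]
}}

```text
clock: 11.15
position: [0.4943, 0.0428, 0.0868]
tool_rot: [0.002, 0.04, 0.999, 0.0]
force: [0.2, -0.4, 0.1]
grip_width: 0.0233
grasp_force: 59.3
```

```bash
python3 - <<'E'
from h import *
plan(528.5,341.4,84,0.4)
E
```

```text
shift [-10.3 300.4   3. ] turn 85.0 th 85.4 q6 -89.0
```

Call:
{"name": "step_arm", "arguments": {
  "rows": [
    [[-10,60,0,10],[-10,298,0,85],[-10,298,0,85],[-10,298,0,85],[-10,298,0,85],[-10,298,0,85],[-10,298,0,85],[-10,298,0,85],[-10,298,0,85],[-10,298,0,85],[-10,298,0,85]]
  ]
}}

```text
clock: 12.52
position: [0.5261, 0.3386, 0.0842]
tool_rot: [-0.0, 0.704, 0.71, -0.001]
force: [-0.2, -0.0, -1.1]
grip_width: 0.0232
grasp_force: 59.4
```

```bash
python3 - <<'E'
from h import *
plan(528.9,339.4,16,0.4)
im,P,W=look("wrist"); cv2.imwrite("pics/w5.png",im)
E
```

```text
shift [ 0.8  3.  68.2] turn 0.1 th 0.5 q6 26.0
```

View pics/w5.png

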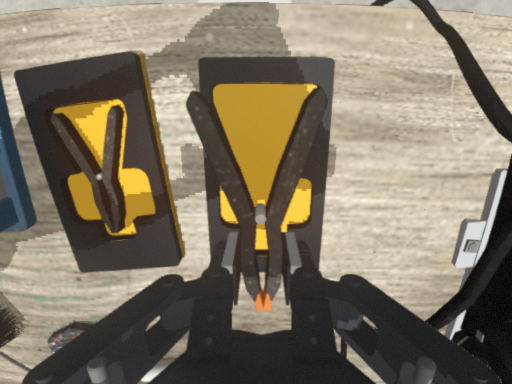

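The large clamp is aligned over its insert at (265,180). The small clamp is still in place at (100,165).

Call:
{"name": "step_arm", "arguments": {
  "rows": [
    [[1,3,30,0],[1,3,50,0],[1,3,60,0],[1,3,65,0],[1,3,69,0],[1,3,70,0],[1,3,70,0]]
  ]
}}

```text
clock: 13.45
position: [0.5301, 0.3401, 0.0162]
tool_rot: [0.0, 0.704, 0.71, 0.001]
force: [0.4, -0.4, 2.2]
grip_width: 0.0234
grasp_force: 59.6
```

Call:
{"name": "step_arm", "arguments": {
  "rows": [
    [[0,0,0,0],[0,0,0,0],[0,0,0,0]]
  ],
  "claw": 38
}}

```text
clock: 13.82
position: [0.5296, 0.34, 0.0153]
tool_rot: [-0.0, 0.704, 0.71, 0.0]
force: [0.7, 0.0, 0.8]
grip_width: 0.038
grasp_force: 0.0
```

Call:
{"name": "step_arm", "arguments": {
  "rows": [
    [[0,0,-20,0],[0,0,-60,0],[0,0,-100,0],[0,0,-160,0],[0,0,-160,0]]
  ]
}}

```text
clock: 14.45
position: [0.5328, 0.3416, 0.1812]
tool_rot: [0.002, 0.704, 0.71, 0.006]
force: [0.4, 0.5, -0.1]
grip_width: 0.0381
grasp_force: 0.0
```

```bash
cat > m3.py <<'E'
from m2 import *
print('----')
im,P,W=look("wrist"); cv2.imwrite("pics/w6.png",im)
# residual tool pixels above floor inside inserts, in insert frame
for n,c,a in(("L",(528.7,363.3),90.4),("S",(396,362.8),96.3)):
    a=np.radians(a); u=np.array([np.cos(a),np.sin(a)]); v=np.array([u[1],-u[0]])
    d=P[...,:2]*1000-c; y=d@u; x=d@v
    h=cv2.cvtColor(im,cv2.COLOR_BGR2HSV)
    m=(abs(x)<48)&(abs(y)<72)&(P[...,2]>.019)
    k=(abs(x)<48)&(abs(y)<72)&np.isfinite(P[...,2])
    print(n,"frac>24mm:",(k&(P[...,2]>.0245)).sum(),k.sum(), "zmax pct",np.percentile(P[...,2][k]*1000,[50,90,97,99.5]))
    m=k&(P[...,2]>.0225)&(P[...,2]<.04)
    if m.sum(): print("  x",np.percentile(x[m],[1,99]),"y",np.percentile(y[m],[1,99]))
plan(467.3,136.4,120,96.5); plan(467.3,136.4,120,-83.5)
E
python3 m3.py | sed -n '/----/,$p'
```

```text
----
L frac>24mm: 27300 36017 zmax pct [239.14199931 271.79263773 277.45831351 279.86112471]
  x [-32.79910002  28.83937175] y [-58.12255026  61.11657111]
S frac>24mm: 198 10362 zmax pct [20.07574241 22.80983453 24.25967943 25.03243722]
  x [-23.57656693  25.72935469] y [-47.09813651  49.62427338]
shift [-203.9  -65.6   57.3] turn -96.1 th 0.4 q6 26.0
shift [-203.9  -65.6   57.3] turn 83.9 th 0.4 q6 26.0
```

View pics/w6.png

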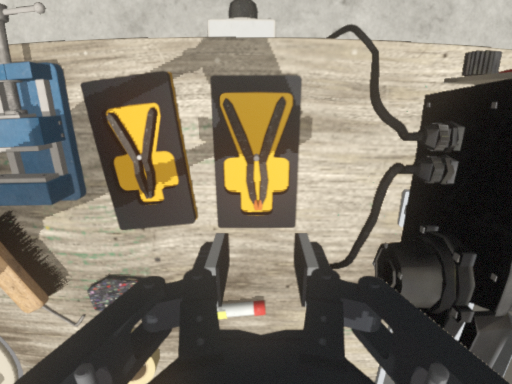

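Both clamps lie in their cut-outs, at (255,170) and (148,160). The tube is next.

Call:
{"name": "step_arm", "arguments": {
  "rows": [
    [[-204,-66,57,84],[-204,-66,57,84],[-204,-66,57,84],[-204,-66,57,84],[-204,-66,57,84],[-204,-66,57,84],[-204,-66,57,84],[-204,-66,57,84],[-204,-66,57,84],[-204,-66,57,84]]
  ],
  "claw": 42
}}

```text
clock: 15.75
position: [0.4645, 0.1354, 0.1175]
tool_rot: [0.0, 0.998, 0.057, -0.001]
force: [0.0, 0.4, -0.8]
grip_width: 0.0423
grasp_force: 0.0
```

```bash
python3 - <<'E'
from h import *
plan(467.3,136.4,3,-83.5)
E
```

```text
shift [  3.1  -0.7 114.5] turn 0.1 th -83.4 q6 91.0
```

Call:
{"name": "step_arm", "arguments": {
  "rows": [
    [[2,0,50,0],[2,0,85,0],[2,0,102,0],[2,0,110,0],[2,0,115,0],[2,0,115,0]]
  ]
}}

```text
clock: 16.5
position: [0.4675, 0.1357, 0.0036]
tool_rot: [-0.0, 0.998, 0.056, 0.0]
force: [0.2, -0.5, -0.8]
grip_width: 0.042
grasp_force: 0.0
```

Call:
{"name": "step_arm", "arguments": {
  "rows": [
    [[0,0,0,0],[0,0,0,0],[0,0,0,0],[0,0,0,0],[0,0,0,0]]
  ],
  "claw": 10
}}

```text
clock: 17.12
position: [0.4677, 0.1358, 0.0042]
tool_rot: [-0.0, 0.998, 0.056, 0.001]
force: [-1.2, -1.0, 5.8]
grip_width: 0.0157
grasp_force: 58.7
```

Call:
{"name": "step_arm", "arguments": {
  "rows": [
    [[0,0,-20,0],[0,0,-60,0],[0,0,-110,0],[0,0,-110,0]]
  ]
}}

```text
clock: 17.62
position: [0.4702, 0.1361, 0.117]
tool_rot: [-0.0, 0.998, 0.056, 0.005]
force: [0.8, -0.5, -0.7]
grip_width: 0.0154
grasp_force: 58.8
```

```bash
python3 - <<'E'
from h import *
plan(523.5,-199,110,-1)
E
```

```text
shift [ 15.3 339.    7.1] turn -82.6 th -83.6 q6 92.0
```

```bash
python3 - <<'E'
from h import *
im,P,W=look("wrist"); cv2.imwrite("pics/w7.png",im)
E
```

```text
(no output)
```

View pics/w7.png

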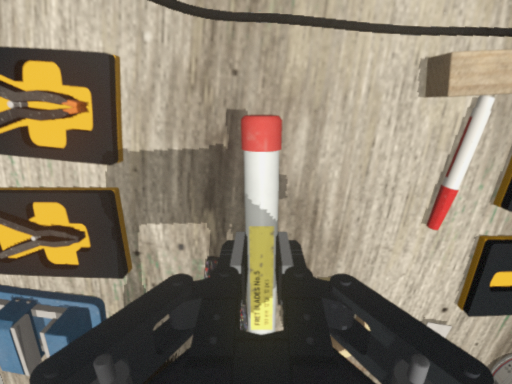

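The tube is held across its middle (red cap (262,130)). Now carry it to its insert.

Call:
{"name": "step_arm", "arguments": {
  "rows": [
    [[3,60,0,-10],[15,339,0,-83],[15,339,0,-83],[15,339,0,-83],[15,339,0,-83],[15,339,0,-83],[15,339,0,-83],[15,339,0,-83],[15,339,0,-83],[15,339,0,-83],[15,339,0,-83]]
  ]
}}

```text
clock: 19.05
position: [0.5195, -0.1992, 0.1123]
tool_rot: [-0.001, 0.711, 0.703, -0.0]
force: [-0.8, -0.5, 0.2]
grip_width: 0.0155
grasp_force: 58.7
```

```bash
cat > m4.py <<'E'
from m2 import *
print('----')
im,P,W=look("wrist"); cv2.imwrite("pics/w8.png",im); np.save("w8.npy",P)
for n,b in(("T",(-.199,.524)),("M",(-.2005,.4015))):
    m=(abs(P[...,1]-b[0])<.11)&(abs(P[...,0]-b[1])<(.058))&(P[...,2]>.015)&(P[...,2]<.026)
    p=P[m][:,:2]*1000; c,s,a=cv2.minAreaRect(p.astype(np.float32)); print(n,c,s,a)
    m=(abs(P[...,1]-b[0])<.11)&(abs(P[...,0]-b[1])<(.055))&(P[...,2]>.005)&(P[...,2]<.016)&Y(im)
    p=P[m][:,:2]*1000; c,s,a=cv2.minAreaRect(p.astype(np.float32)); print(" cut",c,s,a)
plan(523.5,-199,14,-1)
E
python3 m4.py | sed -n '/----/,$p'
```

```text
----
T (524.0928344726562, -196.55043029785156) (169.7459259033203, 96.18714141845703) 88.2964859008789
 cut (532.2471923828125, -178.24876403808594) (117.22345733642578, 80.96356201171875) 70.01042938232422
M (401.2041015625, -200.32870483398438) (97.33465576171875, 175.5809783935547) 4.648155689239502
 cut (405.8272399902344, -198.91786193847656) (88.18905639648438, 171.630859375) 4.783374309539795
shift [ 0.2  4.  98.6] turn 0.4 th -0.6 q6 -28.0
```

View pics/w8.png

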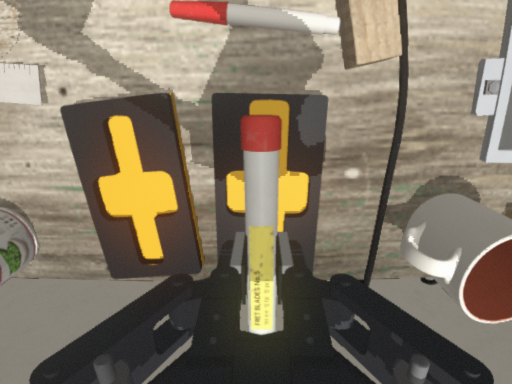

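The tube hangs over its trough (262,230). The marker insert is at (135,190), and the marker's white end is against the wooden block (350,25).

Call:
{"name": "step_arm", "arguments": {
  "rows": [
    [[0,4,40,1],[0,4,70,1],[0,4,85,1],[0,4,92,1],[0,4,96,1],[0,4,98,1],[0,4,98,1]]
  ]
}}

```text
clock: 19.98
position: [0.5244, -0.1998, 0.0158]
tool_rot: [0.001, 0.717, 0.697, 0.0]
force: [-1.6, -0.0, -0.2]
grip_width: 0.0156
grasp_force: 58.7
```

Call:
{"name": "step_arm", "arguments": {
  "rows": [
    [[0,0,2,0],[0,0,2,0],[0,0,2,0]]
  ]
}}

```text
clock: 20.35
position: [0.5245, -0.1998, 0.0142]
tool_rot: [0.001, 0.717, 0.697, 0.0]
force: [-1.0, -0.6, 6.4]
grip_width: 0.0157
grasp_force: 59.5
```

Call:
{"name": "step_arm", "arguments": {
  "rows": [
    [[0,0,0,0],[0,0,0,0],[0,0,0,0]]
  ],
  "claw": 36
}}

```text
clock: 20.72
position: [0.5239, -0.1995, 0.013]
tool_rot: [-0.0, 0.717, 0.697, -0.0]
force: [0.5, 0.1, 0.3]
grip_width: 0.0358
grasp_force: 0.0
```

Call:
{"name": "step_arm", "arguments": {
  "rows": [
    [[0,0,-20,0],[0,0,-60,0],[0,0,-100,0],[0,0,-110,0],[0,0,-110,0]]
  ]
}}

```text
clock: 21.35
position: [0.524, -0.1996, 0.1234]
tool_rot: [0.0, 0.717, 0.697, 0.0]
force: [0.7, -0.1, -0.1]
grip_width: 0.0362
grasp_force: 0.0
```

```bash
cat > m5.py <<'E'
from m2 import *
print('----')
im,P,W=look("wrist"); cv2.imwrite("pics/w9.png",im); np.save("w9.npy",P)
m=(P[...,0]>.44)&(P[...,0]<.588)&(abs(P[...,1]+.05)<.04)&(P[...,2]>.006)&(P[...,2]<.025)
n,l,s,_=cv2.connectedComponentsWithStats(m.astype(np.uint8)); m=l==1+np.argmax(s[1:,4])
p=P[m][:,:2]*1000; print("mk",cv2.minAreaRect(p.astype(np.float32)),np.percentile(P[m][:,2],[50,95]))
plan(514.9,-50.4,130,84); plan(514.9,-50.4,130,-96)
E
python3 m5.py | sed -n '/----/,$p'
```

```text
----
mk ((520.2291259765625, -45.663475036621094), (35.548065185546875, 143.42884826660156), 80.07918548583984) [0.01449455 0.0170446 ]
shift [148.5 -12.5  -7.5] turn -85.6 th -1.6 q6 -26.0
shift [148.5 -12.5  -7.5] turn 94.4 th -1.6 q6 -26.0
```

View pics/w9.png

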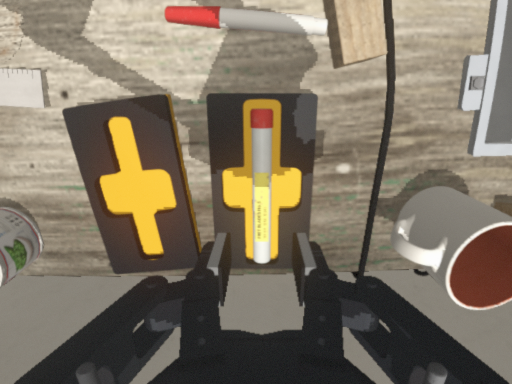

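The tube lies in its trough (262,190). Now the marker.

Call:
{"name": "step_arm", "arguments": {
  "rows": [
    [[148,-12,-7,-86],[148,-12,-7,-86],[148,-12,-7,-86],[148,-12,-7,-86],[148,-12,-7,-86],[148,-12,-7,-86],[148,-12,-7,-86],[148,-12,-7,-86],[148,-12,-7,-86],[148,-12,-7,-86]]
  ],
  "claw": 42
}}

```text
clock: 22.65
position: [0.5155, -0.0512, 0.1293]
tool_rot: [-0.001, 0.05, 0.999, 0.0]
force: [-0.0, -0.0, 0.6]
grip_width: 0.0417
grasp_force: 0.0
```

```bash
python3 - <<'E'
from h import *
im,P,W=look("wrist"); cv2.imwrite("pics/w10.png",im)
plan(514.9,-50.4,3,84)
E
```

```text
shift [  0.6   0.7 126.5] turn 0.3 th 84.3 q6 -98.0
```

View pics/w10.png

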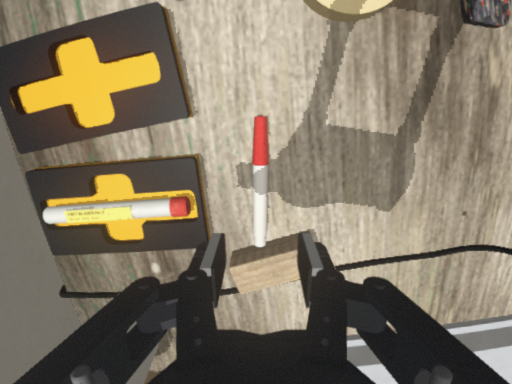

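The marker is centred between the fingers (262,180), with the block clear of the gripper.

Call:
{"name": "step_arm", "arguments": {
  "rows": [
    [[0,0,50,0],[0,0,95,0],[0,0,112,0],[0,0,121,0],[0,0,126,0],[0,0,126,0]]
  ]
}}

```text
clock: 23.45
position: [0.5165, -0.0514, 0.0046]
tool_rot: [0.0, 0.049, 0.999, -0.0]
force: [0.3, 0.4, -0.2]
grip_width: 0.042
grasp_force: 0.0
```

Call:
{"name": "step_arm", "arguments": {
  "rows": [
    [[0,0,0,0],[0,0,0,0],[0,0,0,0],[0,0,0,0],[0,0,0,0]]
  ],
  "claw": 8
}}

```text
clock: 24.08
position: [0.5167, -0.0515, 0.0053]
tool_rot: [0.001, 0.049, 0.999, -0.0]
force: [-0.7, -0.7, 6.4]
grip_width: 0.0128
grasp_force: 58.8
```

Call:
{"name": "step_arm", "arguments": {
  "rows": [
    [[0,0,-20,0],[0,0,-60,0],[0,0,-90,0],[0,0,-90,0]]
  ]
}}

```text
clock: 24.58
position: [0.518, -0.0517, 0.0967]
tool_rot: [0.003, 0.049, 0.999, -0.0]
force: [0.1, -0.7, -0.5]
grip_width: 0.0128
grasp_force: 58.7
```

```bash
python3 - <<'E'
from h import *
plan(401.3,-200.3,95,4.6)
E
```

```text
shift [ 101.7 -159.2    1.2] turn 79.8 th 84.4 q6 -98.0
```

Call:
{"name": "step_arm", "arguments": {
  "rows": [
    [[40,-60,0,10],[102,-160,0,80],[102,-160,0,80],[102,-160,0,80],[102,-160,0,80],[102,-160,0,80],[102,-160,0,80],[102,-160,0,80],[102,-160,0,80],[102,-160,0,80]]
  ]
}}

```text
clock: 25.82
position: [0.3986, -0.2003, 0.0937]
tool_rot: [-0.001, 0.679, 0.734, -0.0]
force: [-0.3, 0.0, -0.0]
grip_width: 0.0127
grasp_force: 58.8
```

```bash
python3 - <<'E'
from h import *
im,P,W=look("wrist"); cv2.imwrite("pics/w11.png",im)
plan(401.3,-202,15.5,4.6)
E
```

```text
shift [-1.8  2.5 78.3] turn -0.1 th 4.5 q6 -40.0
```

View pics/w11.png

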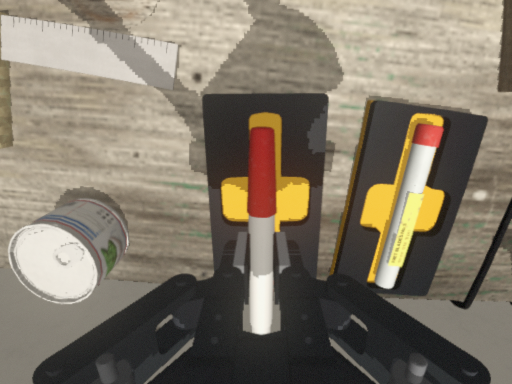

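The marker is over its trough (262,190). The tube lies in its own (410,205), and the tin (70,250) is clear.

Call:
{"name": "step_arm", "arguments": {
  "rows": [
    [[-2,3,35,0],[-2,3,60,0],[-2,3,70,0],[-2,3,75,0],[-2,3,78,0],[-2,3,79,0],[-2,3,79,0]]
  ]
}}

```text
clock: 26.75
position: [0.4025, -0.2026, 0.0157]
tool_rot: [0.001, 0.679, 0.734, 0.0]
force: [-0.4, -0.3, -0.4]
grip_width: 0.0126
grasp_force: 58.8
```

Call:
{"name": "step_arm", "arguments": {
  "rows": [
    [[0,0,1,0],[0,0,1,0]]
  ]
}}

```text
clock: 27.0
position: [0.4026, -0.2026, 0.0153]
tool_rot: [0.001, 0.679, 0.734, 0.0]
force: [-2.4, 0.7, 8.4]
grip_width: 0.013
grasp_force: 59.9
```

Call:
{"name": "step_arm", "arguments": {
  "rows": [
    [[0,0,0,0],[0,0,0,0],[0,0,0,0]]
  ],
  "claw": 34
}}

```text
clock: 27.38
position: [0.4021, -0.2024, 0.0142]
tool_rot: [-0.0, 0.679, 0.734, 0.0]
force: [-0.3, 0.1, -0.2]
grip_width: 0.0342
grasp_force: 0.0
```

Call:
{"name": "step_arm", "arguments": {
  "rows": [
    [[0,0,-20,0],[0,0,-60,0],[0,0,-100,0],[0,0,-160,0],[0,0,-160,0],[0,0,-160,0],[0,0,-160,0],[0,0,-160,0]]
  ]
}}

```text
clock: 28.38
position: [0.4015, -0.2019, 0.1729]
tool_rot: [-0.002, 0.679, 0.734, -0.0]
force: [0.4, 0.1, 0.2]
grip_width: 0.0338
grasp_force: 0.0
```

```bash
python3 - <<'E'
from h import *
im,P,W=look("wrist"); cv2.imwrite("pics/w12.png",im)
for n,c,a in(("T",(524,-199),88.2),("M",(401.3,-200.4),94.6)):
    a=np.radians(a); u=np.array([np.cos(a),np.sin(a)]); v=np.array([u[1],-u[0]])
    d=P[...,:2]*1000-c; y=d@u; x=d@v; z=P[...,2]*1000
    m=(abs(x)<(15 if n=="T" else 11))&(abs(y)<80)&(z>14.5)&(z<35)
    nn,l,s,_=cv2.connectedComponentsWithStats(m.astype(np.uint8)); m=l==1+np.argmax(s[1:,4])
    print(n,"x",np.percentile(x[m],[1,50,99]).round(1),"y",np.percentile(y[m],[.5,99.5]).round(1),"ztop",np.percentile(z[m],[50,95]).round(1),"slope",np.polyfit(y[m],x[m],1)[0].round(3))
print(readout.observe()["force"])
E
```

```text
T x [-10.1  -3.7   6.9] y [-74.2  74.2] ztop [27.5 29.8] slope -0.008
M x [-8.8  1.2  8.9] y [-79.3  66.8] ztop [24.3 26.5] slope 0.016
[0.02398369 0.2882598  1.45141263]
```

View pics/w12.png

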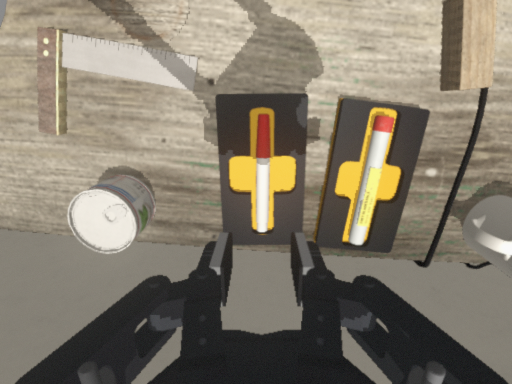

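The marker (262,170) and tube (370,180) both lie flat in their troughs, at the expected heights and centred. Handing in.

```bash
python3 -c "
from h import *
print(finish_job())"
```

```text
the job is handed in; nothing more can be done
None
```

I put all four tools back in their own inserts, clamp jaws in the narrow ends, let go of each, and handed the job in at about 28 s of the 112 s allowed. `finish_job()` gave no verdict, but my last camera checks showed every tool lying in place.

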